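# Cap the steam boiler until its ratchet clicks

## Robot

A 6-joint arm with a two-finger parallel gripper is mounted at the origin on the work surface. World frame = base frame: x ahead of the robot, y to its left, z up, the work surface at z = 0. Lengths are in m, angles in rad, forces in N, time in s.
With the tool pointing down it reaches from about 0.425 to 0.95 m from the base axis. Payload 3.5 kg.
Tool frame: the origin (TCP) lies midway between the tips of the shut fingers; the grasp point (between the pads) lies 19 mm behind it; z points along the fingers, y is the line along which they close (so a half turn about z gives the same grasp; the last joint's range is limited). The gripper opens to 85 mm and grips with 20 to 120 N. Pads are 22 mm wide; open, the fingers measure 114 mm over their backs; the gripper's body (76 mm by 85 mm) begins 54 mm behind the grasp point. The pads swing forward as they close: fully open they stand 13 mm farther back than shut.
Start: joints at [-1.324, 0.286, 1.577, -0, 1.279, -0.15], TCP at [0.261, -0.623, 0.207] pointing down, gripper open.
Joint ranges: [-2.77, 2.77], [-0.9, 2.22], [0.21, 2.48], [-1.53, 4.67], [0.24, 2.81], [-2.84, 2.84]. Speed limits (rad/s): [2.79, 2.79, 3.14, 3.14, 3.14, 3.14].

## Interface

Orientations are given as a unit quaternion [x, y, z, w].
In Python, from plant import ctrl, cams, order gives the robot as it stands.
- The arm moves only by the tool move_arm, never from a script. Its argument "plan" is one flat list of numbers, 7 for each row, row after row: the shift along the world's x, y, z in mm, then the turn, a rotation vector about the world's x, y, z in degrees, then the finger opening in mm, from 0 to 85.4. A call has 1 to 12 rows; each row shifts and turns the commanded pose from where the row before left it; what a row does not reach is not made up. A row lasts 1/10 s, in which the tool goes at most 50 mm and 8.59 degrees, less where a joint would pass 70% of its speed; a pose out of reach is approached as far as the arm can. A call is refused whole if a number of a shift passes 50 or a number of a turn 8.59, either way. A call with a gripper value outside its range is refused whole. The fingers move at their own pace and stop on an object; "newtons" is the grip in N (left out, the last holds). Time passes only in rows, so rows that do not move let the fingers close. It gives the time, the measured TCP pose, the force, the opening and the grip force at its end, in the units of the state.
- ctrl.get_state(): the state, without advancing time (a new reading comes with each control period).
- cams.read_camera(name): name is "scene" or "side" or "wrist"; returns a dict with "color" (420x560x3 uint8, red, green, blue), "fov_y" (degrees; the focal length in pixels is half the picture's height over the tangent of half this angle, whatever the lens; pixels are square), "cx", "cy" (the principal point, pixels), "k1" (the pictures are not rectified: a ray, as slopes to the right and down, at radius r is drawn at 1 + k1 r^2 times it, then the intrinsics apply), "origin" and "orientation" of the camera in the world; the wrist camera has in their place "T_tool_cam" (4x4, takes a point from camera to tool coordinates, whose origin is the TCP and whose axes are the flange's). Camera axes: x right, y up, looking along -z (the intrinsics and any distortion apply to the point x, -y, -z); pixel columns grow to the right and rows downward; lengths in m; the calibration is good to about 2 mm. A picture is of the moment at which its call begins: read the wrist's pose just before it. There is no depth.
- order.sign_off(): hands the job in; it is judged then, once.
The state is a dict: "time": time; "qpos": joint angles; "dq": joint speeds; "joint_efforts": joint torques, N m; "eef_pos": TCP position; "tcp_rot": TCP orientation; "contact_force": force on the tool from outside, world axes, zero at the start; "wrist_torque": the same for the moment, N m; "opening": opening from 0.0 (shut) to 1.0 (fully open); "finger_force": force on a finger pad.
Only numpy, scipy, OpenCV 4.12 (cv2) and the standard library are available. Lean on these libraries where they do the work, as an engineer would, in place of code of your own. Each camera call takes 0.05 s, during which the arm holds its last target. There are 200 camera calls.

## Task

Put the black cap with the red wing grip back on the filler neck of the small steam boiler, blade fully home in the blue slotted drive, and turn it clockwise (seen from above) until the ratchet slips: stop and let go after the second click, before a third. Do it gently, without forcing the cap against the neck, and leave the rest of the counter as it is.

Things in the scene. Friction and masses are not known exactly. Their poses are not given: they have to be found in the camera images.
- cap: loose filler cap, about 120 g, standing upright on the counter on its skirt: black round top with a red wing grip on it. Origin at the centre of the skirt's lower rim, z up. Skirt 0 to 12 mm above the origin (66 mm across outside, 58 mm inside), round top 12 to 20 mm, wing grip 20 to 57 mm. A half turn about z fits as well
- cap_grip (a point): middle of the cap's red wing grip, 42 mm above the cap's origin; axes as the cap's. The wing is 52 mm long along x, 14 mm thick along y and 37 mm high: pinch it across its thickness
- cap_blade (a point): middle of the lower edge of the steel blade that hangs inside the skirt, 2 mm above the cap's origin; axes as the cap's. The blade is 30 mm long along x, 8 mm thick, and reaches 10 mm down from the round top
- slot (a point): centre of the mouth of the slot in the blue drive, level with the neck's top, 142 mm above the counter; x along the slot, z up; turns with the drive. Slot 33 mm long, 11 mm wide, 14 mm deep, 1.5 mm chamfer. Fully home, the round top rests on the neck and the cap's origin is 12 mm below this point; a blade that misses the slot stops it about 2 mm below
- neck_foot (a point): fixed point on the neck's axis on the boiler's flat top, 120 mm above the counter. The brass neck is 53 mm across, 22 mm high (collar 72 mm across, 4 mm high at its foot); the skirt goes over it. Dark ribs and one red rib round its foot show it turning. Nothing else within 100 mm of the axis is higher than 155 mm above the counter
- ratchet (a joint): slip of the drive in the neck, rad. Turned clockwise, neck and drive turn together easily (0.05 N m) for 0.2 to 1.1 rad, not known beforehand, until the neck is tight and stands still; then the drive slips: 0.209 rad a click, 0.15 to 0.3 N m at each peak, then a drop; it rests near 0, 0.21, 0.42, 0.63 Turned back, both unscrew and the slip stays
- boiler: steam boiler, fixed to the counter: 220 (x) x 200 (y) x 120 mm aluminium box on rubber feet with gauge and switch on its front (-x); origin at the centre of its underside. The neck's axis is at x = -30 mm, y = 0 in its frame
- jar_lid: plain white jar lid, 62 mm across, 18 mm high, lying on the counter; not the boiler's cap. Origin at the centre of its underside
- plates: stack of three orange plates, 230 mm across, 32 mm high; origin at the centre of its underside
- jug: clear plastic jug with a handle, 124 mm across, 190 mm high; origin at the centre of its underside
- mug: white mug, 80 mm across, 95 mm high, handle on its +y side; origin at the centre of its underside
- spatula: black-handled spatula lying flat along its x axis; origin at its underside
- syrup: amber bottle, 64 mm across, 200 mm high; origin at the centre of its underside
Things that resemble listed ones, but are neither listed nor needed, are in the scene too. Several things look just like the cap: the one meant starts nearest to the robot's base.

How it is judged:
On the way, in this order (a step that is already met when the one before it is completed fails the run):
1. the cap sits fully home on the neck, its blade in the slot, before any click (z of cap in the frame of slot below -0.0095 m and horizontal distance between cap and slot below 0.004 m and angle between cap's own z axis and vertical below 0.07 rad and value of joint ratchet below 0.1 rad), for 0.2 s.
2. the ratchet has slipped over its first click with the cap home (z of cap in the frame of slot below -0.0095 m and horizontal distance between cap and slot below 0.004 m and angle between cap's own z axis and vertical below 0.07 rad and value of joint ratchet above 0.13 rad).
At the end, for the whole second after the job is handed in: The cap sits fully home on the neck (its origin at least 9.5 mm below the slot's mouth and within 4 mm of its axis, tilted less than 0.07 rad), at rest and let go, and the ratchet has slipped by two clicks (joint between 0.31 and 0.525 rad). Bystanders have not moved more than 30 mm (z of cap in the frame of slot below -0.0095 m and horizontal distance between cap and slot below 0.004 m and angle between cap's own z axis and vertical below 0.07 rad and value of joint ratchet between 0.31 and 0.525 rad and linear speed of cap below 0.01 m/s and angular speed of cap below 0.1 rad/s); the robot touches nothing.
It fails at once if a third click: the ratchet slips past 0.53 rad (value of joint ratchet above 0.53 rad).
It fails at once if the cap is forced: more than 45 N between cap and boiler (its neck and drive included) (contact force between cap and boiler above 45 N).
It fails at once if any of the other loose things on the counter is moved by more than 30 mm (distance of any of jar_lid, plates, jug, mug, spatula, syrup from where it was at the start of the episode above 0.03 m).
It also fails if it takes over 64 s, if anything falls off the work surface, if the arm or the gripper's body presses on something with over 40 N, if the wrist force passes 120 N, or if a joint passes its speed limit or range.

## Working session

There is one attempt and no reset: what is moved stays moved. The work goes in short steps, Python scripts to look and compute and a tool call to move; the robot and the scene stay as the last step left them, time stands still between calls to the robot, and variables do not carry over. Pictures are saved under pics/ and viewed, at most 10 in all, crops included, and the job is handed in when it is done.

Besides the shell and the picture viewer there is one more tool, called by a JSON object that holds its "method" and its "body". move_arm: Moves the arm, as the interface text tells. Its arguments: {"type":"object","properties":{"plan":{"type":"array","items":{"type":"number"}},"newtons":{"type":"number"}},"required":["plan"]}

```bash
mkdir -p pics; cat > h.py <<'E'
import numpy as np, cv2
from scipy.spatial.transform import Rotation as R
from plant import ctrl, cams, order
def cam(name):
    s=ctrl.get_state(); c=cams.read_camera(name)
    if name=="wrist":
        T=np.eye(4);T[:3,:3]=R.from_quat(s["tcp_rot"]).as_matrix();T[:3,3]=s["eef_pos"]
        W=T@np.array(c["T_tool_cam"]); c["o"]=W[:3,3]; c["Rm"]=W[:3,:3]
    else:
        c["o"]=np.array(c["origin"]); o=np.array(c["orientation"]); c["Rm"]=R.from_quat(o).as_matrix() if o.size==4 else o.reshape(3,3)
    c["f"]=210/np.tan(np.radians(c["fov_y"])/2)
    return c
def K(c): return np.array([[c["f"],0,c["cx"]],[0,c["f"],c["cy"]],[0,0,1.]]), np.array([c["k1"],0,0,0,0.])
def ray(c,px):
    k,d=K(c); u=cv2.undistortPoints(np.array(px,float).reshape(-1,1,2),k,d).reshape(-1,2)
    return np.c_[u[:,0],-u[:,1],-np.ones(len(u))]@c["Rm"].T
def plane(c,px,z):
    r=ray(c,px); return c["o"]+r*((z-c["o"][2])/r[:,2])[:,None]
def proj(c,P):
    p=(np.atleast_2d(P)-c["o"])@c["Rm"]; p=p*[1,-1,-1]; k,d=K(c)
    return cv2.projectPoints(p.reshape(-1,1,3),np.zeros(3),np.zeros(3),k,d)[0].reshape(-1,2)
def save(c,n,crop=None,s=1):
    im=c["color"][:,:,::-1]
    if crop: a,b,e,f=crop; im=im[b:f,a:e]
    cv2.imwrite("pics/"+n,cv2.resize(im,None,fx=s,fy=s,interpolation=cv2.INTER_CUBIC))
def mask(c,lo,hi):
    h=cv2.cvtColor(c["color"],cv2.COLOR_RGB2HSV)
    if lo[0]>hi[0]: return cv2.inRange(h,(lo[0],lo[1],lo[2]),(180,hi[1],hi[2]))|cv2.inRange(h,(0,lo[1],lo[2]),hi)
    return cv2.inRange(h,lo,hi)
def blobs(m,amin=30):
    n,l,s,ce=cv2.connectedComponentsWithStats(m)
    return [(s[i],ce[i].round(1),l==i) for i in range(1,n) if s[i][4]>=amin]
E
cat > a.py <<'E'
from h import *
for n in("scene","side"):
    c=cam(n); save(c,n+"0.png"); print(n,c["o"],c["f"],c["k1"],(-c["Rm"][:,2]).round(3))
    np.save(n+".npy",c,allow_pickle=True)
    for s,ce,_ in blobs(mask(c,(172,120,70),(8,255,255))): print("red",s,ce,plane(c,[ce],.042))
    for s,ce,_ in blobs(mask(c,(100,120,50),(130,255,255))): print("blue",s,ce,plane(c,[ce],.142))
print(ctrl.get_state())
E
python3 a.py
```

```text
scene [ 1.80456782 -0.34796165  0.92837005] 495.3742848513897 0.03730800897625518 [-0.807  0.236 -0.542]
red [268  37   4  34  81] [269.7  52. ] [[-1.4013715   0.50584642  0.042     ]]
red [394 196   6  17  51] [395.9 202.8] [[0.5289978  0.43808711 0.042     ]]
red [303 200  12  17 132] [308.1 207.7] [[0.48219472 0.13795545 0.042     ]]
red [276 220   7  18 101] [279.1 228.6] [[0.57565034 0.01040813 0.042     ]]
red [ 102  275   97   69 4802] [149.  308.5] [[ 0.8311932  -0.40245977  0.042     ]]
blue [205 200  14   6  56] [210.9 202.8] [[ 0.53055298 -0.19117538  0.142     ]]
side [-0.25477519  0.85412081  1.17451012] 525.4082506899247 -0.08480763682149989 [ 0.511 -0.542 -0.667]
red [ 265  108   70   52 2252] [299.  133.1] [[ 0.83736754 -0.38813306  0.042     ]]
red [273 214  14  17 156] [279.2 222.4] [[0.56345277 0.01732023 0.042     ]]
red [264 252  18  16 197] [272.3 259.9] [[0.4728175 0.1442666 0.042    ]]
red [176 301  10  24 146] [180.2 313.1] [[0.52594515 0.44248447 0.042     ]]
blue [456  26  50  18 385] [479.6  34.6] [[ 0.64135574 -1.43901295  0.142     ]]
blue [326 170  11   5  43] [330.9 171.6] [[ 0.52484607 -0.18401062  0.142     ]]
{'time': 0.1, 'qpos': array([-1.32400641e+00,  2.87106899e-01,  1.57805391e+00,  2.09012360e-05,
        1.27858741e+00, -1.50014303e-01]), 'dq': array([-0.00074585, -0.00163078, -0.00309267,  0.00018993, -0.00111435,
       -0.00071212]), 'joint_efforts': array([ 5.68595406e-04, -4.07299769e+01, -2.93699348e+01, -1.34011707e-04,
        3.45781511e-03, -1.42725234e-06]), 'eef_pos': array([ 0.26073167, -0.62190409,  0.20555304]), 'tcp_rot': array([ 9.80382805e-01,  1.97099961e-01, -4.21386448e-05, -1.07700736e-03]), 'contact_force': array([ 0.0618702 ,  0.16735647, -0.72817828]), 'wrist_torque': array([-0.02497205, -0.02872048,  0.05825349]), 'finger_force': 0.0, 'opening': 0.9971909985705787}
```

View pics/scene0.png

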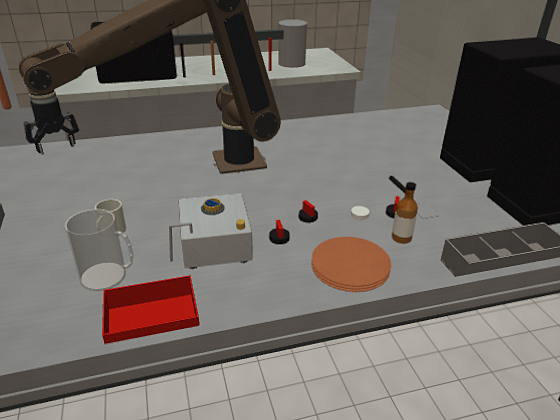

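View pics/side0.png

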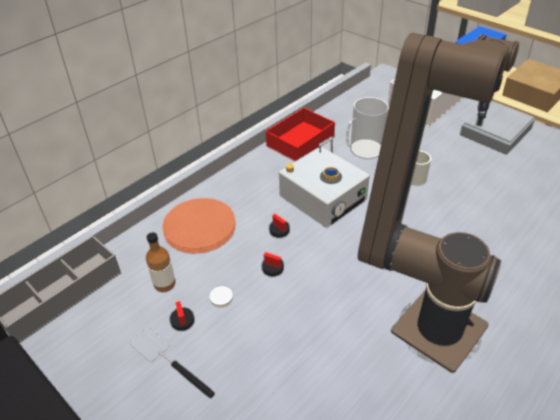

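Three cap-like things, as scene / side pixels:
- A (308,208) / (272,260), at about (0.477, 0.141), 0.50 m from the base.
- B (279,229) / (279,222), 0.57 m from the base.
- C (396,203) / (180,313), 0.69 m from the base.

A is nearest to the base, so it is the one meant. The boiler neck with its blue drive is at scene (212,205) / side (331,173).

```bash
cat > b.py <<'E'
from h import *
A=np.load("scene.npy",allow_pickle=True).item();B=np.load("side.npy",allow_pickle=True).item()
def tri(p,q):
    a,b=ray(A,[p])[0],ray(B,[q])[0]; M=np.c_[a,-b]; t=np.linalg.lstsq(M,B["o"]-A["o"],rcond=None)[0]
    P,Q=A["o"]+t[0]*a,B["o"]+t[1]*b; return (P+Q)/2, np.linalg.norm(P-Q)
for n,p,q in(("A",(308.1,207.7),(272.3,259.9)),("B",(279.1,228.6),(279.2,222.4)),("C",(395.9,202.8),(180.2,313.1)),("drive",(210.9,202.8),(330.9,171.6))):
    P,e=tri(p,q); print(n,P.round(4),"gap",round(e,4),"r",np.hypot(*P[:2]).round(3))
w=cam("wrist");print(np.array(w["T_tool_cam"]).round(3),w["f"],w["k1"],w["cx"],w["cy"])
a=A["color"][180:255,255:335,::-1];b=B["color"][200:275,240:320,::-1]
cv2.imwrite("pics/crop0.png",cv2.resize(np.hstack([a,b]),None,fx=5,fy=5,interpolation=cv2.INTER_CUBIC))
E
python3 b.py
```

```text
A [0.4757 0.1409 0.0373] gap 0.001 r 0.496
B [0.5676 0.0129 0.0362] gap 0.0003 r 0.568
C [0.5267 0.4408 0.04  ] gap 0.0022 r 0.687
drive [ 0.5273 -0.1894  0.1387] gap 0.0033 r 0.56
[[ 0.001  0.961  0.277  0.071]
 [ 1.    -0.001 -0.    -0.   ]
 [ 0.     0.277 -0.961 -0.167]
 [ 0.     0.     0.     1.   ]] 339.91559053381224 0.0033146154574293487 282.6823380773088 208.85090158361552
```

View pics/crop0.png

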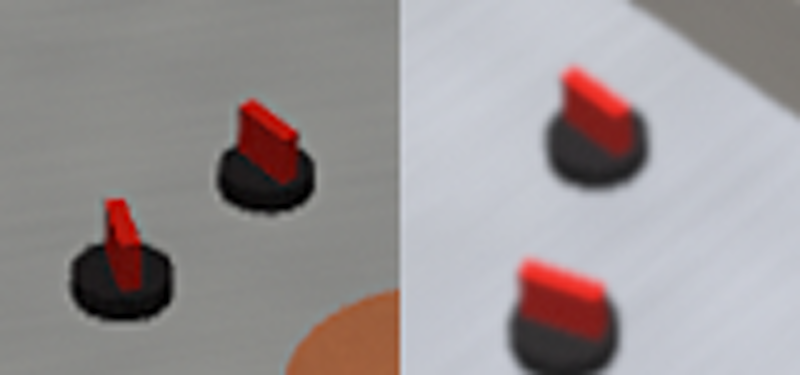

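The crop confirms A, the upper-right one in the left panel: black skirt and top, red wing. I'll raise the arm and go over the neck for a close look on the way to the cap.

{"method": "move_arm", "body": {"plan": [20,35,25,0,0,0,85,24,40,12,0,0,0,85,24,40,12,0,0,0,85,25,40,12,0,0,0,85,25,40,12,0,0,0,85,25,40,12,0,0,0,85,25,40,12,0,0,0,85,25,40,12,0,0,0,85,25,40,12,0,0,0,85,25,40,12,0,0,0,85,25,37,12,0,0,0,85,0,0,0,0,0,0,85]}}

```text
time: 1.35
eef_pos: [0.5314, -0.1865, 0.3539]
tcp_rot: [0.98, 0.2, 0.002, 0.0]
contact_force: [-0.4, -0.4, 0.1]
opening: 0.997
finger_force: 0.0
```

```bash
cat > c.py <<'E'
from h import *
import sys
n=sys.argv[1]
s=ctrl.get_state(); print(s["time"],s["eef_pos"].round(4),s["tcp_rot"].round(4),s["contact_force"].round(2),s["qpos"].round(2))
c=cam("wrist"); np.save(n+".npy",c,allow_pickle=True); save(c,n+".png")
def axis(l,z):
    p=np.argwhere(l)[:,::-1]; q=plane(c,p,z)[:,:2]; (m,sz,a)=cv2.minAreaRect(q.astype(np.float32)); 
    b=cv2.boxPoints((m,sz,a)); e=b[1]-b[0]; f=b[2]-b[1]; e=e if np.linalg.norm(e)>np.linalg.norm(f) else f
    return np.round(m,4),np.round(sz,4),np.degrees(np.arctan2(e[1],e[0])).round(1)
for st,ce,l in blobs(mask(c,(172,120,70),(8,255,255))): print("red",st,ce,axis(l,.057))
for st,ce,l in blobs(mask(c,(95,100,40),(130,255,255))): print("blue",st,ce,axis(l,.142))
E
python3 c.py w1
```

```text
1.35 [ 0.5314 -0.1865  0.3539] [9.797e-01 2.003e-01 1.900e-03 5.000e-04] [-0.43 -0.37  0.1 ] [-0.52 -0.04  1.67  0.    1.51  0.65]
red [ 437    0  123   88 6938] [510.5  31.6] (array([ 0.8055, -0.3832]), array([0.1815, 0.0827]), np.float32(90.0))
red [417   6 133  97 264] [469.7  60. ] (array([ 0.7444, -0.3715]), array([0.1996, 0.0372]), np.float32(79.3))
red [142  56  31  44 785] [156.4  78.5] (array([0.5696, 0.0055]), array([0.0242, 0.0524]), np.float32(-4.3))
red [ 31  85  30  42 974] [ 45.2 105.9] (array([0.4808, 0.1279]), array([0.0511, 0.0335]), np.float32(18.2))
blue [270 161  27  39 454] [283.  180.2] (array([ 0.5283, -0.1885]), array([0.0426, 0.0211]), np.float32(41.0))
```

View pics/w1.png

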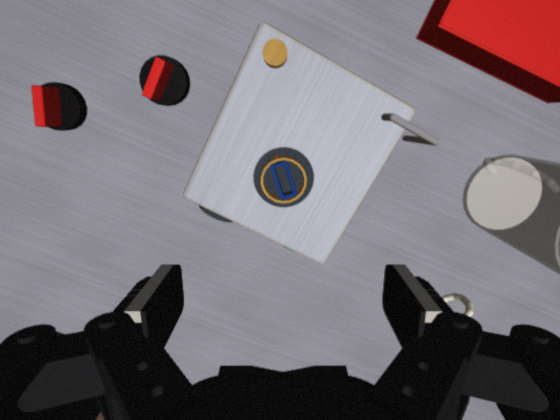

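```bash
python3 - <<'E'
from h import *
c=np.load("w1.npy",allow_pickle=True).item()
save(c,"drive.png",(243,140,323,220),7)
m=mask(c,(95,100,40),(130,255,255)); p=np.argwhere(m[155:205,260:305])[:,::-1]+[260,155]
h=cv2.convexHull(p.astype(np.int32)); q=plane(c,h.reshape(-1,2),.142)[:,:2]
print("hull ellipse",cv2.fitEllipse(q.astype(np.float32)))
print(cv2.minAreaRect(q.astype(np.float32)))
r=plane(c,p,.142)[:,:2]; w,v=np.linalg.eigh(np.cov(r.T)); print("pca",r.mean(0),np.degrees(np.arctan2(v[1,1],v[0,1])),w**.5)
b=mask(c,(8,100,80),(28,255,255));b[:150]=0;b[215:]=0;b[:,:250]=0;b[:,320:]=0
pb=np.argwhere(b)[:,::-1]; print("brass",cv2.fitEllipse(plane(c,cv2.convexHull(pb.astype(np.int32)).reshape(-1,2),.142)[:,:2].astype(np.float32)))
E
```

```text
hull ellipse ((0.5280479192733765, -0.1882002353668213), (0.02715453691780567, 0.04868127778172493), 130.9158477783203)
((0.528315007686615, -0.1884760856628418), (0.04256559535861015, 0.021118128672242165), 40.9640007019043)
pca [ 0.52806882 -0.18842572] -138.94869222979256 [0.00711883 0.01341424]
brass ((0.5283194780349731, -0.18860182166099548), (0.05232676863670349, 0.05364936217665672), 115.49007415771484)
```

View pics/drive.png

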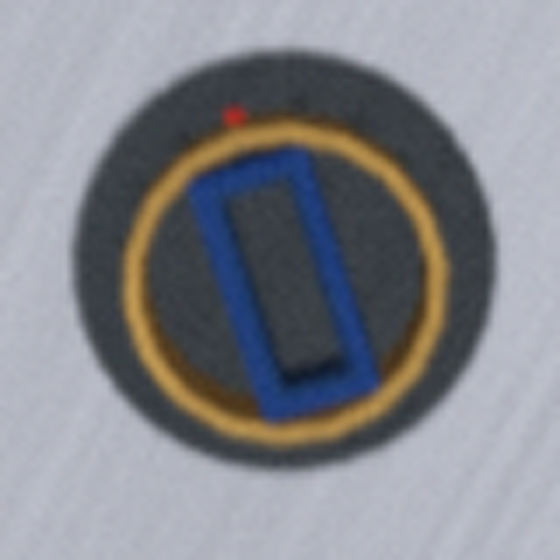

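The blue drive block fits as 42.6 x 21.1 mm at 41.0°, and the brass ring as 53 mm, both centred at (0.528, -0.1885). The slot (crop 280,280) therefore runs at a yaw of 41°. Next, the cap.

{"method": "move_arm", "body": {"plan": [-6,40,-6,0,0,0,85,-7,41,-6,0,0,0,85,-7,41,-6,0,0,0,85,-7,41,-6,0,0,0,85,-7,41,-6,0,0,0,85,-7,41,-8,0,0,0,85,-7,41,-8,0,0,0,85,-7,41,-8,0,0,0,85,0,0,0,0,0,0,85,0,0,0,0,0,0,85]}}

```text
time: 2.4
eef_pos: [0.4735, 0.1358, 0.2969]
tcp_rot: [0.98, 0.197, -0.001, 0.0]
contact_force: [0.1, -0.8, 0.7]
opening: 0.991
finger_force: 0.0
```

```bash
python3 c.py w2; python3 - <<'E'
from h import *
c=np.load("w2.npy",allow_pickle=True).item()
h=cv2.cvtColor(c["color"],cv2.COLOR_RGB2HSV)
m=mask(c,(172,120,70),(8,255,255))
for st,ce,l in blobs(m):
    v=h[...,2][l]; print(st,np.percentile(v,[5,25,50,75,95]))
save(c,"w2c.png",(150,60,430,270),2.8)
E
```

```text
2.4 [0.4735 0.1358 0.2969] [ 9.803e-01  1.974e-01 -9.000e-04  4.000e-04] [ 0.11 -0.8   0.69] [ 0.07 -0.18  1.9  -0.    1.42  1.25]
red [  24    0   58   40 1462] [51.9 17.9] (array([0.531 , 0.4281]), array([0.0312, 0.0587]), np.float32(-27.9))
red [ 289    0  123   25 2071] [349.4   9.5] (array([0.6592, 0.1371]), array([0.0228, 0.1289]), np.float32(-67.2))
red [396 115  33  44 655] [411.8 136.1] (array([0.57  , 0.0144]), array([0.0221, 0.052 ]), np.float32(-1.8))
red [275 144  16  44 545] [282.4 165.4] (array([0.4797, 0.139 ]), array([0.053, 0.015]), np.float32(17.7))
[  24    0   58   40 1462] [ 72.  75.  79. 207. 210.]
[ 289    0  123   25 2071] [133. 162. 170. 173. 177.]
[396 115  33  44 655] [ 71.  145.5 224.  229.  231. ]
[275 144  16  44 545] [ 88. 187. 226. 229. 231.]
```

View pics/w2c.png

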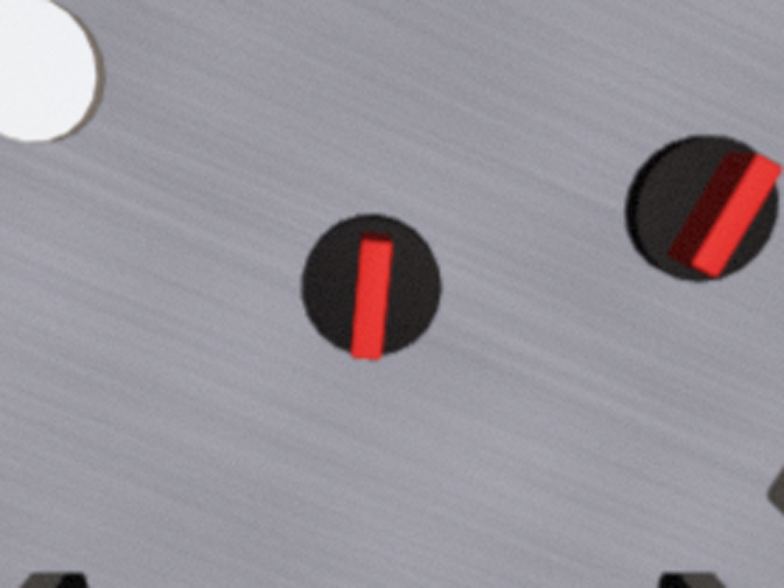

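The cap is at crop (370,285), full picture (282,162), with its wing nearly vertical in the image. I'll refine it using the bright wing top only and cross-check with the black disc.

```bash
python3 - <<'E'
from h import *
c=np.load("w2.npy",allow_pickle=True).item()
for st,ce,l in blobs(mask(c,(172,120,150),(8,255,255))):
    if abs(ce[0]-282)<15:
        p=np.argwhere(l)[:,::-1]; q=plane(c,p,.057)[:,:2]; print("top",cv2.minAreaRect(q.astype(np.float32)))
        w,v=np.linalg.eigh(np.cov(q.T)); print(q.mean(0),np.degrees(np.arctan2(v[1,1],v[0,1])))
h=cv2.cvtColor(c["color"],cv2.COLOR_RGB2HSV); m=((h[...,2]<70)|(mask(c,(172,120,40),(8,255,255))>0)).astype(np.uint8)
for st,ce,l in blobs(m):
    if abs(ce[0]-282)<15 and abs(ce[1]-162)<25:
        hu=cv2.convexHull(np.argwhere(l)[:,::-1].astype(np.int32)).reshape(-1,2); print("disc",st,cv2.fitEllipse(plane(c,hu,.018)[:,:2].astype(np.float32)))
E
```

```text
top ((0.47847989201545715, 0.1388978809118271), (0.050712477415800095, 0.013066118583083153), 17.565670013427734)
[0.47888847 0.13899998] -162.82663710338616
disc [ 258  137   49   51 1930] ((0.4782440662384033, 0.1389191448688507), (0.06358546018600464, 0.06611702591180801), 106.96984100341797)
```

{"method": "move_arm", "body": {"plan": [5,3,-40,0,0,-5.2,85,0,0,-45,0,0,0,85,0,0,-45,0,0,0,85,0,0,-40,0,0,0,85,0,0,-30,0,0,0,85,0,0,0,0,0,0,85,0,0,0,0,0,0,85]}}

```text
time: 3.15
eef_pos: [0.4796, 0.1381, 0.0984]
tcp_rot: [0.988, 0.151, -0.0, 0.0]
contact_force: [1.0, -0.3, 1.0]
opening: 0.995
finger_force: 0.0
```

```bash
cat > s.py <<'E'
from h import *
s=ctrl.get_state(); r=R.from_quat(s["tcp_rot"]).as_matrix()
print(s["time"],(s["eef_pos"]*1000).round(1),"yaw",np.degrees(np.arctan2(r[1,0],r[0,0])).round(2),"tilt xy",np.degrees(r[:2,2]).round(2),"F",s["contact_force"].round(1),"T",s["wrist_torque"].round(2),"op",round(s["opening"]*85.4,1),"ff",s["finger_force"])
E
python3 s.py
```

```text
3.15 [479.6 138.1  98.4] yaw 17.4 tilt xy [-0.   -0.01] F [ 1.  -0.3  1. ] T [-0.01 -0.05  0.03] op 84.9 ff 0.0
```

{"method": "move_arm", "body": {"plan": [-1,1,-30,0,0,0,85,0,0,-25,0,0,0,85,0,0,-16,0,0,0,85,0,0,0,0,0,0,85,0,0,0,0,0,0,5,0,0,0,0,0,0,5,0,0,0,0,0,0,5,0,0,0,0,0,0,5,0,0,0,0,0,0,5,0,0,0,0,0,0,5,0,0,0,0,0,0,5,0,0,0,0,0,0,5], "newtons": 60}}

```text
time: 4.35
eef_pos: [0.4785, 0.1404, 0.0274]
tcp_rot: [0.988, 0.153, 0.001, 0.0]
contact_force: [0.5, -1.3, 4.3]
opening: 0.132
finger_force: 59.3
```

```bash
python3 s.py
```

```text
4.35 [478.5 140.4  27.4] yaw 17.54 tilt xy [ 0.07 -0.01] F [ 0.5 -1.3  4.3] T [-0.19  0.06 -0.  ] op 11.3 ff 59.318727850914
```

{"method": "move_arm", "body": {"plan": [0,0,15,0,0,0,5,0,0,35,0,0,0,5,0,0,40,0,0,0,5,3,-20,25,0,0,2.5,5,6,-38,15,0,0,3,5,6,-40,15,0,0,3,5,6,-40,15,0,0,3,5,6,-40,15,0,0,3,5,6,-40,15,0,0,3,5,6,-40,10,0,0,3,5,6,-40,10,0,0,3,5,5,-31,10,0,0,3,5]}}

```text
time: 5.55
eef_pos: [0.5274, -0.1903, 0.246]
tcp_rot: [0.927, 0.375, -0.001, -0.001]
contact_force: [0.9, 0.2, -0.9]
opening: 0.133
finger_force: 58.8
```

{"method": "move_arm", "body": {"plan": [0,0,0,0,0,0,5,0,0,0,0,0,0,5,0,0,0,0,0,0,5]}}

```text
time: 5.85
eef_pos: [0.5273, -0.1872, 0.2454]
tcp_rot: [0.927, 0.375, -0.001, -0.001]
contact_force: [0.1, -0.4, -1.3]
opening: 0.136
finger_force: 58.8
```

```bash
python3 s.py; python3 - <<'E'
from h import *
c=cam("wrist");np.save("w3.npy",c,allow_pickle=True)
a=cam("side");b=cam("scene")
def crop(c,p,n=37):
    u,v=proj(c,p)[0].astype(int); print(u,v); im=c["color"][max(v-n,0):v+n,max(u-n,0):u+n,::-1]; return cv2.resize(im,(390,390),interpolation=cv2.INTER_CUBIC)
p=[[.528,-.189,.19]]
cv2.imwrite("pics/held.png",np.hstack([crop(c,p,110),crop(b,p)]))
E
```

```text
5.85 [ 527.3 -187.2  245.4] yaw 44.06 tilt xy [-0.12  0.11] F [ 0.1 -0.4 -1.3] T [ 0.01 -0.01  0.02] op 11.6 ff 58.81493031978607
285 219
210 188
```

View pics/held.png

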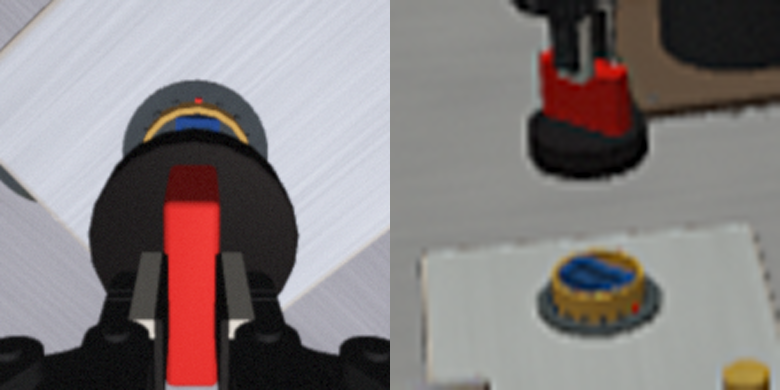

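Held level. Wrist crop: red wing top at (190,290), the disc whole around it, blue drive just beyond at (200,125). I'll measure where the cap sits in the hand and check the slot again.

```bash
python3 - <<'E'
from h import *
c=np.load("w3.npy",allow_pickle=True).item(); s=ctrl.get_state(); t=s["eef_pos"]
zt=t[2]-.0274
for st,ce,l in blobs(mask(c,(172,120,150),(8,255,255)),300):
    q=plane(c,np.argwhere(l)[:,::-1],zt+.057)[:,:2]; print("wing",st,ce,cv2.minAreaRect(q.astype(np.float32)))
h=cv2.cvtColor(c["color"],cv2.COLOR_RGB2HSV)
# silhouette of disc: dark, upper arc, bottom/top rims: use points above row of the fingers
m=(h[...,2]<60).astype(np.uint8); cx0,cy0=175,109
best=max((b for b in blobs(m,500)),key=lambda b:b[0][4]); ct=np.argwhere(best[2])
pts=[]
for col in range(232,340,3):
    r=ct[ct[:,1]==col][:,0]
    if len(r): pts.append((col,r.min()))
pts=np.array(pts); print(pts[::6].tolist())
q=plane(c,pts,zt+.020)[:,:2]
A=np.c_[2*q,np.ones(len(q))]; x=np.linalg.lstsq(A,(q**2).sum(1),rcond=None)[0]; print("disc centre",x[:2],"r",np.sqrt(x[2]+x[:2]@x[:2]),"tcp",t)
g=R.from_quat(s["tcp_rot"]).as_matrix()
print("disc in tool",((np.r_[x[:2],t[2]]-t)@g*1000).round(2))
# red rib & arc of brass for neck check
b=mask(c,(8,100,80),(28,255,255)); print([ (st,ce) for st,ce,_ in blobs(b,20)])
E
```

```text
wing [139   0  35  27 465] [154.   10.8] ((0.5721637010574341, -0.08055523037910461), (0.004999014548957348, 0.013161790557205677), 83.4164810180664)
wing [534  60  26  56 757] [550.7  85.8] ((0.6533688306808472, -0.20465727150440216), (0.02013656124472618, 0.009141308255493641), 56.889957427978516)
wing [ 268  223   31  104 2826] [282.7 273.1] ((0.5274713635444641, -0.18716126680374146), (0.050625964999198914, 0.012925327755510807), 43.57647705078125)
[[232, 218], [250, 192], [268, 183], [286, 182], [304, 185], [322, 196]]
disc centre [ 0.53255239 -0.18307837] r 0.029104693166313613 tcp [ 0.52758774 -0.18710128  0.24612654]
disc in tool [ 6.36  0.57 -0.  ]
[(array([ 320,    9,   38,   43, 1166], dtype=int32), array([339. ,  28.9])), (array([256, 166,  59,  24, 394], dtype=int32), array([285.1, 175.2]))]
```

```bash
python3 - <<'E'
from h import *
from scipy.optimize import least_squares as L
c=np.load("w3.npy",allow_pickle=True).item()
b=mask(c,(8,90,70),(30,255,255)); b[:160]=0;b[200:]=0
ct=np.argwhere(b); pts=np.array([(col,ct[ct[:,1]==col][:,0].min()-.5) for col in range(260,312) if (ct[:,1]==col).any()])
q=plane(c,pts,.142)[:,:2]
f=L(lambda x:np.hypot(*(q-x).T)-.0265,[.528,-.188],loss="soft_l1",f_scale=.0005); print(f.x,np.abs(f.fun).max(),np.abs(f.fun).mean())
m=mask(c,(95,100,40),(130,255,255)); m[:160]=0;m[215:]=0;m[:,:250]=0;m[:,320:]=0
p=np.argwhere(m); e=np.array([(col,p[p[:,1]==col][:,0].min()-.5) for col in np.unique(p[:,1])]); k=plane(c,e,.142)[:,:2]; print(len(e)); print((k[::4]*1000).round(1).tolist())
v=np.array([np.cos(np.radians(41)),np.sin(np.radians(41))]); n=np.array([-v[1],v[0]])
kk=k-[.5283,-.1885]; print("along",(kk@v*1000).round(1)[::3],"across",(kk@n*1000).round(1)[[0,-1]])
E
```

```text
[ 0.52950068 -0.18673859] 0.000803520947549017 0.00035071813638881666
25
[[537.3, -167.3], [540.2, -169.1], [542.4, -171.4], [545.2, -173.1], [546.9, -176.0], [548.6, -178.9], [550.2, -181.8]]
along [20.7 21.6 21.8 21.9 22.9 22.2 22.3 21.6 21. ] across [10.1 -9.3]
```

{"method": "move_arm", "body": {"plan": [1.2,-0.6,-25,0,0,-2.8,5,0,0,-25,0,0,0,5,0,0,-15,0,0,0,5,0,0,-6,0,0,0,5,0,0,0,0,0,0,5,0,0,0,0,0,0,5]}}

```text
time: 6.6
eef_pos: [0.5298, -0.1893, 0.177]
tcp_rot: [0.936, 0.352, 0.001, 0.001]
contact_force: [1.0, -1.2, -1.1]
opening: 0.131
finger_force: 58.8
```

```bash
python3 s.py
```

```text
6.6 [ 529.8 -189.3  177. ] yaw 41.25 tilt xy [ 0.09 -0.05] F [ 1.  -1.2 -1.1] T [-0.01 -0.   -0.03] op 11.2 ff 58.80928337574005
```

{"method": "move_arm", "body": {"plan": [0,0,0,0,0,0,5,0,0,0,0,0,0,5]}}

```text
time: 6.8
eef_pos: [0.5297, -0.1895, 0.1771]
tcp_rot: [0.936, 0.352, 0.001, 0.001]
contact_force: [-0.1, -0.5, 0.0]
opening: 0.136
finger_force: 58.8
```

{"method": "move_arm", "body": {"plan": [0,0,0,0,0,0,5]}}

```text
time: 6.9
eef_pos: [0.5294, -0.1894, 0.1766]
tcp_rot: [0.936, 0.352, 0.0, 0.001]
contact_force: [-0.5, 0.2, -1.5]
opening: 0.137
finger_force: 58.8
```

{"method": "move_arm", "body": {"plan": [0,0,0,0,0,0,5]}}

```text
time: 7.0
eef_pos: [0.5292, -0.1892, 0.1762]
tcp_rot: [0.936, 0.352, 0.0, 0.0]
contact_force: [0.4, -0.5, -1.7]
opening: 0.132
finger_force: 58.8
```

{"method": "move_arm", "body": {"plan": [-0.7,1.3,-4,0,0,0,5,0,0,-4,0,0,0,5,0,0,-2,0,0,0,5,0,0,0,0,0,0,5]}}

```text
time: 7.4
eef_pos: [0.528, -0.1876, 0.165]
tcp_rot: [0.936, 0.352, -0.0, -0.001]
contact_force: [-0.4, 0.7, -1.2]
opening: 0.134
finger_force: 58.8
```

{"method": "move_arm", "body": {"plan": [0,0,-2,0,0,0,5,0,0,0,0,0,0,5]}}

```text
time: 7.6
eef_pos: [0.5283, -0.1878, 0.1636]
tcp_rot: [0.936, 0.352, -0.0, -0.0]
contact_force: [-0.0, 0.3, -1.1]
opening: 0.135
finger_force: 58.8
```

The blade is about 4 mm below the mouth with no contact force, so it is in the slot. Going on down.

{"method": "move_arm", "body": {"plan": [0,0,-2,0,0,0,5,0,0,-2,0,0,0,5,0,0,0,0,0,0,5]}}

```text
time: 7.9
eef_pos: [0.5282, -0.1877, 0.1594]
tcp_rot: [0.936, 0.352, -0.0, -0.0]
contact_force: [-0.4, 1.3, -0.8]
opening: 0.134
finger_force: 58.8
```

{"method": "move_arm", "body": {"plan": [0,0,-1,0,0,0,5,0,0,0,0,0,0,5]}}

```text
time: 8.1
eef_pos: [0.5283, -0.1878, 0.1587]
tcp_rot: [0.936, 0.352, -0.0, -0.0]
contact_force: [0.9, 0.4, -0.8]
opening: 0.137
finger_force: 58.8
```

{"method": "move_arm", "body": {"plan": [0,0,-1,0,0,0,5,0,0,0,0,0,0,5]}}

```text
time: 8.3
eef_pos: [0.5283, -0.1878, 0.1577]
tcp_rot: [0.936, 0.352, -0.0, -0.0]
contact_force: [0.1, -0.1, -1.0]
opening: 0.133
finger_force: 58.8
```

{"method": "move_arm", "body": {"plan": [0,0,-0.6,0,0,0,5,0,0,0,0,0,0,5]}}

```text
time: 8.5
eef_pos: [0.5285, -0.1879, 0.1575]
tcp_rot: [0.936, 0.352, 0.0, 0.0]
contact_force: [0.5, -1.0, 0.8]
opening: 0.135
finger_force: 58.9
```

{"method": "move_arm", "body": {"plan": [0,0,-0.5,0,0,0,5,0,0,0,0,0,0,5]}}

```text
time: 8.7
eef_pos: [0.5287, -0.1881, 0.1574]
tcp_rot: [0.936, 0.352, 0.0, 0.0]
contact_force: [-0.6, -0.5, 2.7]
opening: 0.136
finger_force: 59.2
```

{"method": "move_arm", "body": {"plan": [0,0,-0.5,0,0,0,5,0,0,0,0,0,0,5]}}

```text
time: 8.9
eef_pos: [0.5288, -0.1882, 0.1572]
tcp_rot: [0.936, 0.352, 0.0, 0.001]
contact_force: [-0.6, 0.0, 5.4]
opening: 0.134
finger_force: 59.5
```

Fully home at TCP z 157.2 mm with a light 5 N. Turning clockwise now, watching the torque.

{"method": "move_arm", "body": {"plan": [0,0,0,0,0,-2,5,0,0,0,0,0,-2,5,0,0,0,0,0,-2,5,0,0,0,0,0,0,5]}}

```text
time: 9.3
eef_pos: [0.5289, -0.1883, 0.1573]
tcp_rot: [0.953, 0.303, 0.0, 0.001]
contact_force: [-0.8, -0.2, 5.5]
opening: 0.134
finger_force: 59.6
```

```bash
python3 s.py
```

```text
9.3 [ 528.9 -188.3  157.3] yaw 35.22 tilt xy [ 0.07 -0.06] F [-0.8 -0.2  5.5] T [-0.03  0.19 -0.06] op 11.5 ff 59.57950472831726
```

{"method": "move_arm", "body": {"plan": [0,0,0,0,0,-2,5,0,0,0,0,0,-2,5,0,0,0,0,0,0,5]}}

```text
time: 9.6
eef_pos: [0.5289, -0.1883, 0.1572]
tcp_rot: [0.963, 0.269, 0.0, 0.001]
contact_force: [-1.5, -0.6, 5.8]
opening: 0.132
finger_force: 59.6
```

```bash
python3 s.py
```

```text
9.6 [ 528.9 -188.3  157.2] yaw 31.22 tilt xy [ 0.08 -0.07] F [-1.5 -0.6  5.8] T [-0.01  0.24 -0.04] op 11.3 ff 59.56921577453613
```

{"method": "move_arm", "body": {"plan": [0,0,0,0,0,-2,5,0,0,0,0,0,-2,5,0,0,0,0,0,0,5]}}

```text
time: 9.9
eef_pos: [0.5289, -0.1884, 0.1572]
tcp_rot: [0.972, 0.235, 0.001, 0.001]
contact_force: [-1.3, -0.8, 5.3]
opening: 0.134
finger_force: 59.6
```

```bash
python3 s.py
```

```text
9.9 [ 528.9 -188.4  157.2] yaw 27.22 tilt xy [ 0.08 -0.08] F [-1.3 -0.8  5.3] T [-0.06  0.23 -0.  ] op 11.4 ff 59.56048607826233
```

{"method": "move_arm", "body": {"plan": [0,0,0,0,0,-2,5,0,0,0,0,0,0,5]}}

```text
time: 10.1
eef_pos: [0.5289, -0.1884, 0.1573]
tcp_rot: [0.976, 0.218, 0.001, 0.001]
contact_force: [-0.9, -1.8, 5.7]
opening: 0.134
finger_force: 59.6
```

```bash
python3 s.py
```

```text
10.1 [ 528.9 -188.4  157.3] yaw 25.23 tilt xy [ 0.09 -0.08] F [-0.9 -1.8  5.7] T [-0.1   0.12  0.  ] op 11.5 ff 59.55715477466583
```

{"method": "move_arm", "body": {"plan": [0,0,0,0,0,-2,5,0,0,0,0,0,0,5]}}

```text
time: 10.3
eef_pos: [0.5289, -0.1885, 0.1573]
tcp_rot: [0.98, 0.201, 0.001, 0.001]
contact_force: [-1.5, -1.3, 4.7]
opening: 0.136
finger_force: 59.6
```

```bash
python3 s.py
```

```text
10.3 [ 528.9 -188.5  157.3] yaw 23.23 tilt xy [ 0.09 -0.09] F [-1.5 -1.3  4.7] T [-0.12  0.22  0.  ] op 11.6 ff 59.55388605594635
```

{"method": "move_arm", "body": {"plan": [0,0,0,0,0,-2,5,0,0,0,0,0,0,5]}}

```text
time: 10.5
eef_pos: [0.5289, -0.1885, 0.1572]
tcp_rot: [0.983, 0.184, 0.001, 0.001]
contact_force: [-0.4, -0.9, 6.0]
opening: 0.135
finger_force: 59.6
```

```bash
python3 s.py
```

```text
10.5 [ 528.9 -188.5  157.2] yaw 21.23 tilt xy [ 0.09 -0.09] F [-0.4 -0.9  6. ] T [-0.08  0.14  0.04] op 11.5 ff 59.55074429512024
```

{"method": "move_arm", "body": {"plan": [0,0,0,0,0,-2,5,0,0,0,0,0,0,5]}}

```text
time: 10.7
eef_pos: [0.5289, -0.1885, 0.1573]
tcp_rot: [0.986, 0.167, 0.001, 0.001]
contact_force: [-0.5, -0.7, 4.6]
opening: 0.137
finger_force: 59.6
```

```bash
python3 s.py
```

```text
10.7 [ 528.9 -188.5  157.3] yaw 19.23 tilt xy [ 0.09 -0.09] F [-0.5 -0.7  4.6] T [-0.06  0.15 -0.04] op 11.7 ff 59.55414175987244
```

{"method": "move_arm", "body": {"plan": [0,0,0,0,0,-2,5,0,0,0,0,0,0,5]}}

```text
time: 10.9
eef_pos: [0.5289, -0.1885, 0.1572]
tcp_rot: [0.989, 0.15, 0.001, 0.001]
contact_force: [-0.8, -1.0, 4.3]
opening: 0.135
finger_force: 59.6
```

```bash
python3 s.py
```

```text
10.9 [ 528.9 -188.5  157.2] yaw 17.23 tilt xy [ 0.09 -0.09] F [-0.8 -1.   4.3] T [-0.05  0.23 -0.01] op 11.5 ff 59.55627143383026
```

{"method": "move_arm", "body": {"plan": [0,0,0,0,0,-2,5,0,0,0,0,0,0,5]}}

```text
time: 11.1
eef_pos: [0.5289, -0.1885, 0.1572]
tcp_rot: [0.991, 0.132, 0.001, 0.001]
contact_force: [-0.6, -1.0, 4.8]
opening: 0.137
finger_force: 59.6
```

```bash
python3 s.py
```

```text
11.1 [ 528.9 -188.5  157.2] yaw 15.23 tilt xy [ 0.08 -0.09] F [-0.6 -1.   4.8] T [ 0.    0.17 -0.09] op 11.7 ff 59.55812931060791
```

{"method": "move_arm", "body": {"plan": [0,0,0,0,0,-2,5,0,0,0,0,0,0,5]}}

```text
time: 11.3
eef_pos: [0.5289, -0.1885, 0.1573]
tcp_rot: [0.993, 0.115, 0.001, 0.001]
contact_force: [-1.4, -1.0, 4.6]
opening: 0.133
finger_force: 59.6
```

```bash
python3 s.py
```

```text
11.3 [ 528.9 -188.5  157.3] yaw 13.23 tilt xy [ 0.08 -0.09] F [-1.4 -1.   4.6] T [-0.04  0.2  -0.05] op 11.4 ff 59.56019639968872
```

{"method": "move_arm", "body": {"plan": [0,0,0,0,0,-2,5,0,0,0,0,0,0,5]}}

```text
time: 11.5
eef_pos: [0.5289, -0.1884, 0.1573]
tcp_rot: [0.995, 0.098, 0.001, 0.001]
contact_force: [-1.2, -0.9, 5.3]
opening: 0.138
finger_force: 59.6
```

```bash
python3 s.py
```

```text
11.5 [ 528.9 -188.4  157.3] yaw 11.23 tilt xy [ 0.09 -0.08] F [-1.2 -0.9  5.3] T [-0.06  0.27 -0.06] op 11.8 ff 59.561827182769775
```

{"method": "move_arm", "body": {"plan": [0,0,0,0,0,-2,5,0,0,0,0,0,0,5]}}

```text
time: 11.7
eef_pos: [0.5289, -0.1885, 0.1573]
tcp_rot: [0.997, 0.08, 0.001, 0.001]
contact_force: [-1.2, -0.7, 5.0]
opening: 0.137
finger_force: 59.6
```

```bash
python3 s.py; cat > rib.py <<'E'
from h import *
import sys
# bearing of the red rib, from scene and side cameras; z about mid neck
for n in("scene","side"):
    c=cam(n); u=proj(c,[[.5285,-.1883,.128]])[0]; m=mask(c,(172,90,60),(8,255,255))
    for st,ce,l in blobs(m,2):
        if np.hypot(*(ce-u))<25: P=plane(c,[ce],.128)[0]-[.5285,-.1883,0]; print(n,st,ce,"r",np.hypot(*P[:2]).round(4),"ang",np.degrees(np.arctan2(P[1],P[0])).round(1))
    if len(sys.argv)>1: u=u.astype(int); save(c,sys.argv[1]+n+".png",(u[0]-30,u[1]-30,u[0]+30,u[1]+30),6)
E
python3 rib.py r1
```

```text
11.7 [ 528.9 -188.5  157.3] yaw 9.23 tilt xy [ 0.09 -0.09] F [-1.2 -0.7  5. ] T [-0.05  0.19 -0.02] op 11.7 ff 59.56328630447388
scene [207 186  10  19 116] [212.  195.5] r 0.0637 ang 170.8
scene [215 211   2   1   2] [215.5 211. ] r 0.0295 ang 11.0
side [324 157  16  17 166] [331.5 165.8] r 0.0422 ang -55.0
```

The red rib is at scene (215.5,211), bearing about 11° against a tool yaw of 9°, so the neck is still following the cap. Continuing.

{"method": "move_arm", "body": {"plan": [0,0,0,0,0,-2,5,0,0,0,0,0,0,5]}}

```text
time: 12.0
eef_pos: [0.5289, -0.1884, 0.1572]
tcp_rot: [0.998, 0.063, 0.001, 0.001]
contact_force: [-1.6, -0.9, 4.7]
opening: 0.133
finger_force: 59.6
```

```bash
python3 s.py
```

```text
12.0 [ 528.9 -188.4  157.2] yaw 7.23 tilt xy [ 0.08 -0.08] F [-1.6 -0.9  4.7] T [-0.08  0.17  0.01] op 11.4 ff 59.563767313957214
```

{"method": "move_arm", "body": {"plan": [0,0,0,0,0,-2,5,0,0,0,0,0,0,5]}}

```text
time: 12.2
eef_pos: [0.5289, -0.1884, 0.1572]
tcp_rot: [0.999, 0.046, 0.001, 0.001]
contact_force: [-0.9, -1.4, 6.0]
opening: 0.133
finger_force: 59.6
```

```bash
python3 s.py
```

```text
12.2 [ 528.9 -188.4  157.2] yaw 5.23 tilt xy [ 0.08 -0.08] F [-0.9 -1.4  6. ] T [-0.06  0.22 -0.04] op 11.3 ff 59.565685987472534
```

{"method": "move_arm", "body": {"plan": [0,0,0,0,0,-2,5,0,0,0,0,0,0,5]}}

```text
time: 12.4
eef_pos: [0.5289, -0.1884, 0.1573]
tcp_rot: [1.0, 0.028, 0.001, 0.001]
contact_force: [-0.6, -0.4, 4.8]
opening: 0.136
finger_force: 59.6
```

```bash
python3 s.py
```

```text
12.4 [ 528.9 -188.4  157.3] yaw 3.22 tilt xy [ 0.09 -0.08] F [-0.6 -0.4  4.8] T [-0.07  0.2  -0.03] op 11.6 ff 59.56679821014404
```

{"method": "move_arm", "body": {"plan": [0,0,0,0,0,-2,5,0,0,0,0,0,0,5]}}

```text
time: 12.6
eef_pos: [0.5289, -0.1884, 0.1573]
tcp_rot: [1.0, 0.011, 0.001, 0.001]
contact_force: [-1.9, -0.8, 4.7]
opening: 0.141
finger_force: 59.6
```

```bash
python3 s.py
```

```text
12.6 [ 528.9 -188.4  157.3] yaw 1.22 tilt xy [ 0.09 -0.08] F [-1.9 -0.8  4.7] T [-0.04  0.17 -0.05] op 12.1 ff 59.56842541694641
```

{"method": "move_arm", "body": {"plan": [0,0,0,0,0,-2,5,0,0,0,0,0,0,5]}}

```text
time: 12.8
eef_pos: [0.5289, -0.1884, 0.1572]
tcp_rot: [1.0, -0.007, 0.001, 0.001]
contact_force: [-0.3, -0.6, 5.1]
opening: 0.138
finger_force: 59.6
```

```bash
python3 s.py; python3 rib.py
```

```text
12.8 [ 528.9 -188.4  157.2] yaw -0.78 tilt xy [ 0.08 -0.08] F [-0.3 -0.6  5.1] T [-0.01  0.19 -0.01] op 11.8 ff 59.56913888454437
scene [209 185   7  20  99] [211.9 195.5] r 0.0638 ang 171.0
scene [214 211   1   2   2] [214.  211.5] r 0.0306 ang 1.6
side [324 158  16  16 159] [332.  166.1] r 0.0408 ang -57.3
```

{"method": "move_arm", "body": {"plan": [0,0,0,0,0,-2,5,0,0,0,0,0,0,5]}}

```text
time: 13.1
eef_pos: [0.5289, -0.1884, 0.1572]
tcp_rot: [1.0, -0.024, 0.001, 0.001]
contact_force: [-1.4, -0.7, 5.6]
opening: 0.131
finger_force: 59.6
```

```bash
python3 s.py
```

```text
13.1 [ 528.9 -188.4  157.2] yaw -2.78 tilt xy [ 0.08 -0.07] F [-1.4 -0.7  5.6] T [-0.07  0.2   0.  ] op 11.2 ff 59.56960380077362
```

{"method": "move_arm", "body": {"plan": [0,0,0,0,0,-2,5,0,0,0,0,0,0,5]}}

```text
time: 13.3
eef_pos: [0.5289, -0.1884, 0.1572]
tcp_rot: [0.999, -0.042, 0.001, 0.001]
contact_force: [-1.0, -1.0, 5.2]
opening: 0.133
finger_force: 59.6
```

```bash
python3 s.py
```

```text
13.3 [ 528.9 -188.4  157.2] yaw -4.78 tilt xy [ 0.08 -0.07] F [-1.  -1.   5.2] T [-0.02  0.23  0.03] op 11.4 ff 59.5705783367157
```

{"method": "move_arm", "body": {"plan": [0,0,0,0,0,-2,5,0,0,0,0,0,0,5]}}

```text
time: 13.5
eef_pos: [0.5289, -0.1884, 0.1573]
tcp_rot: [0.998, -0.059, 0.001, 0.001]
contact_force: [-0.8, -0.8, 6.5]
opening: 0.136
finger_force: 59.6
```

```bash
python3 s.py
```

```text
13.5 [ 528.9 -188.4  157.3] yaw -6.78 tilt xy [ 0.09 -0.08] F [-0.8 -0.8  6.5] T [-0.02  0.2  -0.04] op 11.6 ff 59.567824602127075
```

{"method": "move_arm", "body": {"plan": [0,0,0,0,0,-2,5,0,0,0,0,0,0,5]}}

```text
time: 13.7
eef_pos: [0.5289, -0.1884, 0.1573]
tcp_rot: [0.997, -0.076, 0.001, 0.001]
contact_force: [-1.3, -1.0, 5.0]
opening: 0.134
finger_force: 59.6
```

```bash
python3 s.py
```

```text
13.7 [ 528.9 -188.4  157.3] yaw -8.77 tilt xy [ 0.09 -0.08] F [-1.3 -1.   5. ] T [-0.07  0.19  0.02] op 11.5 ff 59.56384599208832
```

{"method": "move_arm", "body": {"plan": [0,0,0,0,0,-2,5,0,0,0,0,0,0,5]}}

```text
time: 13.9
eef_pos: [0.5288, -0.1886, 0.1573]
tcp_rot: [0.996, -0.094, 0.001, 0.001]
contact_force: [-1.4, -0.9, 4.6]
opening: 0.134
finger_force: 59.6
```

```bash
python3 s.py; python3 rib.py
```

```text
13.9 [ 528.8 -188.6  157.3] yaw -10.75 tilt xy [ 0.07 -0.11] F [-1.4 -0.9  4.6] T [-0.13  0.23  0.06] op 11.4 ff 59.58753526210785
scene [209 185   6  20 100] [211.2 195. ] r 0.0671 ang 172.9
scene [213 211   1   2   2] [213.  211.5] r 0.0299 ang -3.8
side [325 158  14  17 144] [332.3 166.5] r 0.0389 ang -59.1
```

{"method": "move_arm", "body": {"plan": [0,0,0,0,0,-2,5,0,0,0,0,0,0,5]}}

```text
time: 14.2
eef_pos: [0.5288, -0.1887, 0.1573]
tcp_rot: [0.994, -0.111, 0.001, 0.001]
contact_force: [-1.0, -1.6, 4.4]
opening: 0.13
finger_force: 59.7
```

```bash
python3 s.py
```

```text
14.2 [ 528.8 -188.7  157.3] yaw -12.7 tilt xy [ 0.06 -0.13] F [-1.  -1.6  4.4] T [-0.17  0.23  0.19] op 11.1 ff 59.65048134326935
```

{"method": "move_arm", "body": {"plan": [0,0,0,0,0,-2,5,0,0,0,0,0,0,5]}}

```text
time: 14.4
eef_pos: [0.5288, -0.1888, 0.1573]
tcp_rot: [0.992, -0.128, 0.001, 0.001]
contact_force: [-1.3, -1.9, 4.9]
opening: 0.138
finger_force: 59.7
```

```bash
python3 s.py
```

```text
14.4 [ 528.8 -188.8  157.3] yaw -14.69 tilt xy [ 0.06 -0.14] F [-1.3 -1.9  4.9] T [-0.16  0.28  0.23] op 11.8 ff 59.65295970439911
```

{"method": "move_arm", "body": {"plan": [0,0,0,0,0,-2,5,0,0,0,0,0,0,5]}}

```text
time: 14.6
eef_pos: [0.5288, -0.1888, 0.1573]
tcp_rot: [0.989, -0.145, 0.001, 0.001]
contact_force: [-1.6, -1.7, 5.5]
opening: 0.135
finger_force: 59.6
```

```bash
python3 s.py; python3 rib.py
```

```text
14.6 [ 528.8 -188.8  157.3] yaw -16.71 tilt xy [ 0.06 -0.14] F [-1.6 -1.7  5.5] T [-0.18  0.23  0.19] op 11.6 ff 59.61126208305359
scene [208 185   7  20 102] [210.8 195.5] r 0.0642 ang 174.1
scene [213 211   1   2   2] [213.  211.5] r 0.0299 ang -3.8
side [325 158  14  17 143] [332.3 166.5] r 0.0389 ang -59.1
```

{"method": "move_arm", "body": {"plan": [0,0,0,0,0,-2,5,0,0,0,0,0,0,5]}}

```text
time: 14.9
eef_pos: [0.5287, -0.1888, 0.1573]
tcp_rot: [0.987, -0.163, 0.001, 0.001]
contact_force: [-1.7, -1.7, 5.2]
opening: 0.138
finger_force: 59.6
```

```bash
python3 s.py
```

```text
14.9 [ 528.7 -188.8  157.3] yaw -18.73 tilt xy [ 0.06 -0.13] F [-1.7 -1.7  5.2] T [-0.17  0.29  0.09] op 11.8 ff 59.59993064403534
```

{"method": "move_arm", "body": {"plan": [0,0,0,0,0,-2,5,0,0,0,0,0,0,5]}}

```text
time: 15.1
eef_pos: [0.5288, -0.1888, 0.1573]
tcp_rot: [0.984, -0.18, 0.001, 0.001]
contact_force: [-1.4, -1.2, 5.7]
opening: 0.133
finger_force: 59.6
```

```bash
python3 s.py
```

```text
15.1 [ 528.8 -188.8  157.3] yaw -20.74 tilt xy [ 0.06 -0.13] F [-1.4 -1.2  5.7] T [-0.19  0.29  0.02] op 11.4 ff 59.588767290115356
```

{"method": "move_arm", "body": {"plan": [0,0,0,0,0,-2,5,0,0,0,0,0,0,5]}}

```text
time: 15.3
eef_pos: [0.5288, -0.1888, 0.1573]
tcp_rot: [0.98, -0.197, 0.001, 0.001]
contact_force: [-2.4, -0.7, 4.9]
opening: 0.136
finger_force: 59.6
```

```bash
python3 s.py; python3 rib.py
```

```text
15.3 [ 528.8 -188.8  157.3] yaw -22.75 tilt xy [ 0.06 -0.13] F [-2.4 -0.7  4.9] T [-0.22  0.3   0.06] op 11.6 ff 59.5974200963974
scene [207 185   9  20 111] [210.8 195.7] r 0.063 ang 174.1
scene [213 211   1   2   2] [213.  211.5] r 0.0299 ang -3.8
side [326 158  12  17 131] [332.3 166.7] r 0.0378 ang -59.3
```

First click is over: torque peaked at 0.23 near -14° and dropped by -21°. Second click.

{"method": "move_arm", "body": {"plan": [0,0,0,0,0,-2,5,0,0,0,0,0,0,5]}}

```text
time: 15.6
eef_pos: [0.5287, -0.1889, 0.1573]
tcp_rot: [0.977, -0.214, 0.001, 0.001]
contact_force: [-2.0, -2.1, 5.7]
opening: 0.133
finger_force: 59.7
```

```bash
python3 s.py
```

```text
15.6 [ 528.7 -188.9  157.3] yaw -24.7 tilt xy [ 0.06 -0.15] F [-2.  -2.1  5.7] T [-0.24  0.3   0.2 ] op 11.4 ff 59.66046988964081
```

{"method": "move_arm", "body": {"plan": [0,0,0,0,0,-2,5,0,0,0,0,0,0,5]}}

```text
time: 15.8
eef_pos: [0.5287, -0.1889, 0.1573]
tcp_rot: [0.973, -0.231, 0.001, 0.001]
contact_force: [-1.8, -2.2, 4.5]
opening: 0.135
finger_force: 59.7
```

```bash
python3 s.py
```

```text
15.8 [ 528.7 -188.9  157.3] yaw -26.68 tilt xy [ 0.05 -0.16] F [-1.8 -2.2  4.5] T [-0.22  0.29  0.2 ] op 11.5 ff 59.67574059963226
```

{"method": "move_arm", "body": {"plan": [0,0,0,0,0,-2,5,0,0,0,0,0,0,5]}}

```text
time: 16.0
eef_pos: [0.5287, -0.1889, 0.1573]
tcp_rot: [0.969, -0.248, 0.001, 0.001]
contact_force: [-2.1, -2.2, 5.8]
opening: 0.134
finger_force: 59.6
```

```bash
python3 s.py
```

```text
16.0 [ 528.7 -188.9  157.3] yaw -28.71 tilt xy [ 0.05 -0.15] F [-2.1 -2.2  5.8] T [-0.23  0.32  0.19] op 11.4 ff 59.63131070137024
```

{"method": "move_arm", "body": {"plan": [0,0,0,0,0,-2,5,0,0,0,0,0,0,5]}}

```text
time: 16.2
eef_pos: [0.5287, -0.1889, 0.1573]
tcp_rot: [0.964, -0.265, 0.001, 0.001]
contact_force: [-1.2, -1.7, 5.5]
opening: 0.132
finger_force: 59.6
```

```bash
python3 s.py; python3 rib.py
```

```text
16.2 [ 528.7 -188.9  157.3] yaw -30.72 tilt xy [ 0.05 -0.15] F [-1.2 -1.7  5.5] T [-0.24  0.27  0.06] op 11.3 ff 59.620903730392456
scene [207 187  10  18 116] [210.7 196.1] r 0.0606 ang 174.6
scene [213 211   1   2   2] [213.  211.5] r 0.0299 ang -3.8
side [327 157  10  18 124] [332.  166.3] r 0.0398 ang -57.5
```

Second peak passed near -26.5° with the torque dropping. One last 2° toward the rest, then open.

{"method": "move_arm", "body": {"plan": [0,0,0,0,0,-2,5,0,0,0,0,0,0,5]}}

```text
time: 16.5
eef_pos: [0.5287, -0.1889, 0.1573]
tcp_rot: [0.959, -0.282, 0.001, 0.001]
contact_force: [-2.3, -1.1, 4.9]
opening: 0.131
finger_force: 59.6
```

```bash
python3 s.py
```

```text
16.5 [ 528.7 -188.9  157.3] yaw -32.74 tilt xy [ 0.05 -0.15] F [-2.3 -1.1  4.9] T [-0.21  0.3   0.1 ] op 11.2 ff 59.60929870605469
```

{"method": "move_arm", "body": {"plan": [0,0,0,0,0,0,30,0,0,0,0,0,0,50,0,0,0,0,0,0,60,0,0,0,0,0,0,60,0,0,0,0,0,0,60,0,0,0,0,0,0,60]}}

```text
time: 17.1
eef_pos: [0.5283, -0.1877, 0.1561]
tcp_rot: [0.959, -0.282, -0.0, -0.0]
contact_force: [-0.9, -0.3, -0.7]
opening: 0.702
finger_force: 0.0
```

```bash
python3 s.py
```

```text
17.1 [ 528.3 -187.7  156.1] yaw -32.76 tilt xy [-0.01  0.01] F [-0.9 -0.3 -0.7] T [-0.04 -0.04  0.02] op 59.9 ff 0.0
```

Released with no contact force left. Withdrawing upward and checking.

{"method": "move_arm", "body": {"plan": [0,0,10,0,0,0,60,0,0,30,0,0,0,60,0,0,40,0,0,0,60,0,0,40,0,0,0,60,0,0,30,0,0,0,60,0,0,0,0,0,0,60,0,0,0,0,0,0,60]}}

```text
time: 17.8
eef_pos: [0.5287, -0.188, 0.3076]
tcp_rot: [0.959, -0.282, 0.001, 0.0]
contact_force: [0.3, -0.6, -1.5]
opening: 0.7
finger_force: 0.0
```

```bash
python3 s.py; python3 - <<'E'
from h import *
c=cam("wrist");b=cam("scene")
for st,ce,l in blobs(mask(c,(172,120,150),(8,255,255)),200):
    q=plane(c,np.argwhere(l)[:,::-1],.187)[:,:2]; r=cv2.minAreaRect(q.astype(np.float32))
    if abs(r[0][0]-.5285)<.03: print(st,ce,r)
w=cv2.resize(c["color"][60:280,170:390,::-1],(390,390)); u=proj(b,[[.528,-.189,.15]])[0].astype(int)
s=cv2.resize(b["color"][u[1]-40:u[1]+40,u[0]-40:u[0]+40,::-1],(390,390),interpolation=cv2.INTER_CUBIC)
cv2.imwrite("pics/end.png",np.hstack([w,s]))
E
python3 rib.py
```

```text
17.8 [ 528.7 -188.   307.6] yaw -32.76 tilt xy [ 0.12 -0.07] F [ 0.3 -0.6 -1.5] T [-0.02  0.01 -0.04] op 59.7 ff 0.0
[277 167  15  57 849] [284.  195.1] ((0.5282279849052429, -0.18817131221294403), (0.012483334168791771, 0.05018402636051178), 57.305233001708984)
scene [206 185  11  20 157] [211.1 194.6] r 0.0696 ang 173.1
scene [213 211   1   2   2] [213.  211.5] r 0.0299 ang -3.8
side [327 156  10  19 129] [331.6 165.8] r 0.0422 ang -55.4
```

View pics/end.png

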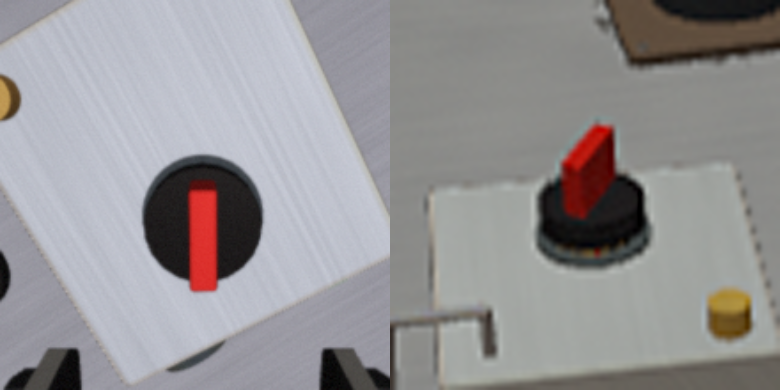

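The cap sits level and centred on the neck (wrist crop 203,220), with the wing at -32.7°. Two torque peaks have been passed and the rib stands still. Handing in.

```bash
python3 -c "
from plant import order
print(order.sign_off())"
```

```text
the job is handed in; nothing more can be done
None
```

The cap is back on the boiler's neck, fully home and let go after two ratchet clicks, and the job is handed in at about 18 s of the 64 s allowed; sign-off returned no verdict, so the two clicks rest on the torque readings.

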